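Date and cap the carrot tub

ROBOT

A 6-joint arm with a two-finger parallel gripper is mounted at the origin on the work surface. World frame = base frame: x ahead of the robot, y to its left, z up, the work surface at z = 0. Lengths are in m, angles in degrees, forces in N, time in s.
With the tool pointing down it reaches from about 0.4 to 0.825 m from the base axis. Payload 7 kg.
Tool frame: the origin (TCP) lies on the centre line of the jaws, within the pads' length; the fingertips stand r.tip_reach ahead of it and the grasp point (between the pads) is the TCP (r.tip_reach is the distance from the TCP to the fingertips, in m); z points along the fingers, y is the line along which they close (so a half turn about z gives the same grasp; the last joint's range is limited). The gripper opens to 88 mm and grips with 3 to 60 N. Pads are 19 mm wide; open, the fingers measure 130 mm over their backs; the gripper's body (78 mm by 193 mm) begins 47 mm behind the grasp point.
Start: joints at [85.09, 20.546, 0.682, 0, -70.136, -16.507], TCP at [0.246, 0.628, 0.246] pointing down, gripper open.
Joint ranges: [-176.03, 176.03], [-82.01, 121.73], [-58.28, 71.71], [-173.87, 95.51], [-174.79, -0.11], [-173.66, 173.66]. Speed limits (degrees/s): [136.94, 136.94, 172.46, 180, 180, 180].

INTERFACE

Orientations are given as [roll, pitch, yaw] about the fixed x, y, z axes, in that order (R = Rz(yaw) Ry(pitch) Rx(roll)).
In Python, from plant import sensors, cams, r gives the robot as it stands.
- The arm moves only by the tool drive_tool, never from a script. Its argument "rows" is a list of rows, each an object of numbers: "fingers": the gripper's target within -1 to 1 (fully open at 1, half-way at 0, shut at -1); "x", "y", "z": the shift along the tool's x, y, z in m; "spin": the turn about the tool's z in rad. A call has 1 to 10 rows; each row is the pose to reach, as a shift and turn from the pose commanded when the call began, along the tool's axes at that moment; what a row does not reach only later rows make up. A row lasts 1/8 s, in which the tool goes at most 62.5 mm and 10.7 degrees, less where a joint would pass 70% of its speed; a pose out of reach is approached as far as the arm can. A call with a gripper value outside its range is refused whole. The fingers move at their own pace and stop on an object; "newtons" is the grip in N (left out, the last holds). Time passes only in rows, so rows that repeat a pose let the fingers close. It gives the time, the measured TCP pose, the force, the opening and the grip force at its end, in the units of the state.
- sensors.get_state(): the state, without advancing time (a new reading comes with each control period).
- cams.capture(name): name is "scene" or "side" or "wrist"; returns a dict with "pixels" (420x560x3 uint8, red, green, blue), "intrinsics" (3x3 intrinsics, pixels), "eye" and "orientation" of the camera in the world; the wrist camera has in their place "T_tool_cam" (4x4, takes a point from camera to tool coordinates, whose origin is the TCP and whose axes are the flange's). Camera axes: x right, y up, looking along -z (the intrinsics and any distortion apply to the point x, -y, -z); pixel columns grow to the right and rows downward; lengths in m; the calibration is good to about 2 mm. A picture is of the moment at which its call begins: read the wrist's pose just before it. There is no depth.
- r.close_job(): hands the job in; it is judged then, once.
The state is a dict: "time_s": time; "joints": joint angles; "qd": joint speeds; "joint_torque": joint torques, N m; "tcp_pos": TCP position; "eef_rot": TCP orientation; "contact_force": force on the tool from outside, world axes, zero at the start; "moment": the same for the moment, N m; "gripper_width": finger opening in m; "gripper_force": force on a finger pad.
Only numpy, scipy, OpenCV 4.12 (cv2) and the standard library are available. Lean on these libraries where they do the work, as an engineer would, in place of code of your own. Each camera call takes 0.05 s, during which the arm holds its last target. There are 200 camera calls.

TASK

The tub of carrots is packed and must be dated and sealed. First turn the dial on its lid clockwise until the pointer stands at the long thick mark of the scale; then pick up the ribbed snap cap and press it straight down over the vent stud until it clicks, and keep pressing after the click so that the rubber seal under the cap is squeezed firmly down. Finish while still holding the cap pressed down on the seal, without easing off or letting go, and leave the other things where they are.

Things in the scene. Friction and masses are not known exactly. Their poses are not given: they have to be found in the camera images.
- tub: round white plastic tub, lid 230 mm across and 150 mm above the table; full, heavy and fixed where it stands. Origin: centre of its underside, on the table; z up. On the flat lid, in the tub's own axes: the vent stud stands at x 0, y -60 mm, the dial at x 0, y +55 mm. A thin wire handle hangs round its +x side.
- stud_base (a point): the foot of the vent stud's axis, on the lid's top face. The stud is an upright grey plastic post, 22 mm in diameter, its upper 8 mm tapering to a 10 mm flat top. Four small spring nubs, each a 4 mm radius ball standing 4 mm out of the post 16.5 mm above the lid, give the click. Around the foot lies the black rubber seal
- stud_top (a point): centre of the stud's flat top, 30 mm above the lid. On the stud the lip meets the nubs with the cap's underside 20 mm above the lid; the push rises to 10 to 15 N at about 18 mm (more if pushed off-centre), then falls off, and from 13 to 9 mm the nubs snap the cap down (the click); the underside reaches the free seal at 9 mm and is fully down at 5 mm above the lid
- seal (a joint): how far the rubber seal is squeezed down, in m: 0 free to 0.004 fully down. It is a ring 42 mm across round the stud's foot; its top face is 9 mm above the lid when free, and it pushes back like a spring, 2.5 N per mm (10 N fully down), then is solid. It rises again when the pressing stops
- cap: the loose snap cap: a ribbed grey plastic cap, 44 mm in diameter, 31 mm high, about 40 g, closed flat top, standing mouth down on the table. Origin: centre of its open underside; z up, out of the closed top. The mouth has an inner lip of 26 mm bore and 4 mm height, with a 34 mm bore above it and the roof 27 mm above the mouth.
- dial (a joint): angle of the dial in rad, growing clockwise seen from above, from 0 to 3.4, held by a little friction where it is left (0.03 N m). At 0 its pointer points along the tub's -x axis; at 1.571 along +y; at 2.094 it stands at the long mark. The scale has a short thin mark at every 0.524 rad and only one long, thick mark. It starts 0.5 to 1.4 rad short of the long mark
- dial_grip (a point): centre of the top face of the dial's bar grip, on the dial's axis, 36 mm above the lid; its x axis runs along the bar, the pointer end at -x. The bar is black plastic, 36 mm long, 14 mm thick, 26 mm high above the dial's round disc (40 mm across, its top 10 mm above the lid), so it is pinched across its 14 mm thickness
- pointer_tip (a point): tip of the dial's pointer, 27 mm from the dial's axis, 6 mm above the lid; a white line on top of the bar runs to the same end
- long_mark (a point): middle of the long thick black mark (13 mm by 5 mm) on the dial's pale scale plate, 34 mm from the dial's axis
- jar_lid: plain smooth steel jar lid, 74 mm across and 16 mm high, lying on the table; not part of the job. Origin: centre of its underside
- carrot_a: orange carrot, 160 mm long, lying on the table; leave alone
- carrot_b: brownish unpeeled carrot, 180 mm long, lying on the table beyond the tub; leave alone
- bowl: steel bowl, 150 mm across, 60 mm high, left of the tub; leave alone
- brush: scrubbing brush with wooden handle, 190 mm long; leave alone
- jar: glass jar with a steel lid, 72 mm across, 110 mm high; leave alone
- peeler: Y-shaped vegetable peeler with black handle, 160 mm long, lying flat; leave alone
Things that resemble listed ones, but are neither listed nor needed, are in the scene too. What is shaped like the cap but red is not meant.

How it is judged:
By the outcome, as a careful person would: the job done as asked, in the order asked, and still so for the second after the job is handed in, while the arm keeps its last pose, push and grip.
It also fails if it takes over 64 s, if anything falls off the work surface, if the arm or the gripper's body presses on something with over 40 N, if the wrist force passes 120 N, or if a joint passes its speed limit or range.

## Working session

There is one attempt and no reset: what is moved stays moved. The work goes in short steps, Python scripts to look and compute and a tool call to move; the robot and the scene stay as the last step left them, time stands still between calls to the robot, and variables do not carry over. Pictures are saved under pics/ and viewed, at most 10 in all, crops included, and the job is handed in when it is done.

Besides the shell and the picture viewer there is one more tool, called as name([rows], argument=value, ...), one row to a line, values as JSON. drive_tool: Moves the arm, as the interface text tells. Its arguments: {"type":"object","properties":{"rows":{"type":"array"},"newtons":{"type":"number"}},"required":["rows"]}

```bash
ls; mkdir -p pics
cat > h.py <<'E'
import numpy as np, cv2
from plant import sensors, cams, r
from scipy.spatial.transform import Rotation as R
def T_tool():
    s=sensors.get_state(); T=np.eye(4); e=s['eef_rot']
    T[:3,:3]=R.from_euler('xyz',e,degrees=True).as_matrix(); T[:3,3]=s['tcp_pos']; return T
def cap(name):
    T=T_tool(); c=cams.capture(name); K=np.array(c['intrinsics'])
    if name=='wrist': W=T@np.array(c['T_tool_cam'])
    else:
        W=np.eye(4); o=np.array(c['orientation']); W[:3,3]=c['eye']
        W[:3,:3]=o if o.shape==(3,3) else R.from_euler('xyz',o,degrees=True).as_matrix()
    return c['pixels'],K,W,c
def ray(u,v,K,W):
    d=np.linalg.inv(K)@[u,v,1]; d=np.array([d[0],-d[1],-d[2]]); return W[:3,3],W[:3,:3]@d
def onz(u,v,K,W,z):
    o,d=ray(u,v,K,W); return o+d*(z-o[2])/d[2]
def proj(p,K,W):
    q=W[:3,:3].T@(np.array(p)-W[:3,3]); q=K@[q[0],-q[1],-q[2]]; return q[:2]/q[2]
def save(n,im): cv2.imwrite('pics/'+n,cv2.cvtColor(im,cv2.COLOR_RGB2BGR))
E
python3 - <<'E'
from h import *
s=sensors.get_state(); print(s, r.tip_reach)
for n in ['scene','side','wrist']:
    im,K,W,c=cap(n); save(n+'0.png',im); print(n,[k for k in c],K.tolist(),W.round(3).tolist(),c.get('orientation'))
    np.savez(n+'0.npz',im=im,K=K,W=W)
E
```

```text
pics
{'time_s': 0.0, 'joints': array([ 8.50900845e+01,  2.05910340e+01,  6.34126513e-01, -2.14927489e-02,
       -7.01351033e+01, -1.65066653e+01]), 'qd': array([ 0.00341462, -0.01063152,  0.12251356, -0.07513972, -0.01498461,
       -0.10655167]), 'joint_torque': array([-2.74924656e-03, -5.82707191e+01,  2.93053919e+01,  6.99676126e+00,
        7.12816996e-03, -1.78567143e-04]), 'tcp_pos': array([0.24632397, 0.62796091, 0.24462555]), 'eef_rot': array([ 1.79906040e+02, -6.77360855e-03, -2.14238948e+01]), 'contact_force': array([-0.27979245, -0.29644628, -0.45003363]), 'moment': array([ 0.0012521 , -0.05678904,  0.0479956 ]), 'gripper_force': 0.0, 'gripper_width': 0.08752029006143405} 0.019
scene ['pixels', 'intrinsics', 'eye', 'orientation'] [[526.547107643955, 0.0, 278.771958124355], [0.0, 526.547107643955, 210.7416606742334], [0.0, 0.0, 1.0]] [[-0.317, -0.742, 0.591, 1.454], [0.948, -0.258, 0.184, 0.303], [0.016, 0.619, 0.785, 1.325], [0.0, 0.0, 0.0, 1.0]] [ 38.26682587  -0.89792122 108.46128017]
side ['pixels', 'intrinsics', 'eye', 'orientation'] [[466.82656431436357, 0.0, 280.9249374198831], [0.0, 466.82656431436357, 211.83743576892542], [0.0, 0.0, 1.0]] [[0.753, 0.383, -0.535, -0.072], [-0.658, 0.432, -0.617, -0.715], [-0.006, 0.817, 0.577, 0.815], [0.0, 0.0, 0.0, 1.0]] [ 54.74281139   0.3262936  -41.13107121]
wrist ['pixels', 'intrinsics', 'T_tool_cam'] [[294.7706721254257, 0.0, 277.027514090337], [0.0, 294.7706721254257, 211.1841078469163], [0.0, 0.0, 1.0]] [[-0.366, 0.893, 0.262, 0.318], [-0.931, -0.351, -0.102, 0.601], [0.001, -0.281, 0.96, 0.384], [0.0, 0.0, 0.0, 1.0]] None
```

View pics/scene0.png

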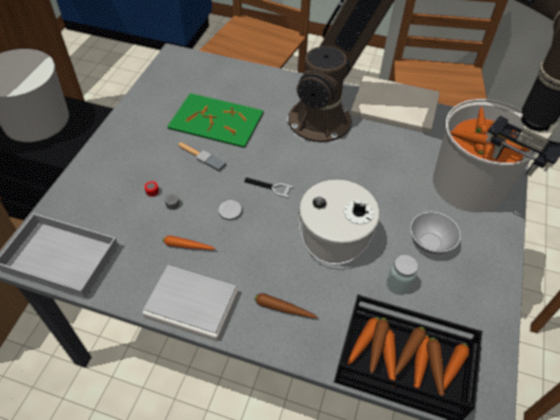

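View pics/side0.png

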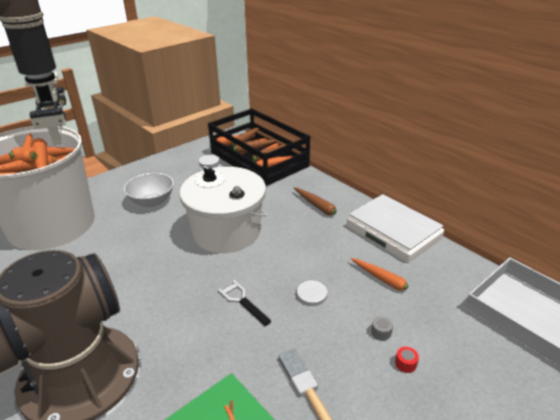

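Scene/side pictures: the only grey cap-like thing is at scene (172,201) / side (383,327). Candidates that could be confused: the red cap (151,188)/(406,358) and the jar lid (231,210)/(312,292). The grey ribbed one is chosen. On the tub, the stud is at (320,202)/(237,191) and the dial at (358,209)/(209,175).

Run:
```python
from h import *
d={n:np.load(n+'0.npz') for n in('scene','side')}
def tri(a,b):
    A=[];B=[]
    for n,p in (('scene',a),('side',b)):
        o,v=ray(*p,d[n]['K'],d[n]['W']);v/=np.linalg.norm(v);P=np.eye(3)-np.outer(v,v);A.append(P);B.append(P@o)
    return np.linalg.lstsq(np.vstack(A),np.hstack(B),rcond=None)[0].round(4)
print('cap',tri((172,201),(383,327)),'stud',tri((320,202),(237,191)),'dial',tri((358,209),(209,175)))
for n,p in(('scene',(172,201)),('side',(383,327))): print(n,'cap mid',onz(*p,d[n]['K'],d[n]['W'],.0155).round(4))
# lid ellipse: white-ish bright blob
for n,c in (('scene',(335,225)),('side',(220,190))):
    im=d[n]['im'];hsv=cv2.cvtColor(im,cv2.COLOR_RGB2HSV)
    for q in [c]: print(n,hsv[c[1],c[0]])
def crop(n,u,v,w,h,f):
    return cv2.resize(d[n]['im'][v:v+h,u:u+w],None,fx=f,fy=f,interpolation=cv2.INTER_CUBIC)
a=crop('scene',290,170,100,75,4);b=crop('side',170,150,100,75,4)
e=crop('scene',130,165,100,75,4);f=crop('side',340,295,100,75,4)
save('crops.png',np.vstack([np.hstack([a,b]),np.hstack([e,f])]))
```

```text
cap [ 0.5452 -0.3394  0.0185] stud [0.5096 0.1307 0.1616] dial [0.4992 0.2407 0.1641]
scene cap mid [ 0.5425 -0.34    0.0155]
side cap mid [ 0.5481 -0.3389  0.0155]
scene [ 27  13 214]
side [ 24   5 248]
```

View pics/crops.png

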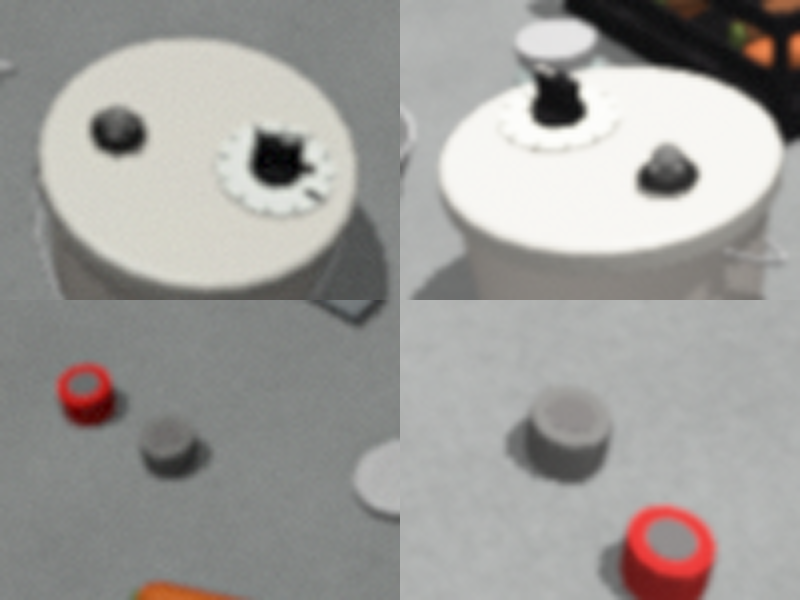

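Cap: the grey plain one, confirmed in the close crop (red neighbour rejected). The long mark is at about scene (369,219), lower right of the dial, with the pointer to its left. Moving above the dial for a wrist view.

drive_tool([
  {"x": 0, "y": 0, "z": -0.054, "fingers": 1},
  {"x": 0.378, "y": 0.268, "z": -0.054, "spin": 0.855, "fingers": 1},
  {"x": 0.378, "y": 0.268, "z": -0.054, "spin": 0.855, "fingers": 1},
  {"x": 0.378, "y": 0.268, "z": -0.054, "spin": 0.855, "fingers": 1},
  {"x": 0.378, "y": 0.268, "z": -0.054, "spin": 0.855, "fingers": 1},
  {"x": 0.378, "y": 0.268, "z": -0.054, "spin": 0.855, "fingers": 1},
  {"x": 0.378, "y": 0.268, "z": -0.054, "spin": 0.855, "fingers": 1},
  {"x": 0.378, "y": 0.268, "z": -0.054, "spin": 0.855, "fingers": 1},
  {"x": 0.378, "y": 0.268, "z": -0.054, "spin": 0.855, "fingers": 1},
  {"x": 0.378, "y": 0.268, "z": -0.054, "spin": 0.855, "fingers": 1},
])

```text
invalid input
```

Run:
```python
from h import *
s=sensors.get_state(); print(s['time_s'],s['tcp_pos'],s['eef_rot'],s['joints'],s['contact_force'])
im,K,W,c=cap('wrist'); np.savez('w1.npz',im=im,K=K,W=W)
print(W.round(3).tolist(),proj([.5,.241,.186],K,W),proj([.51,.131,.18],K,W))
save('w1.png',cv2.resize(im,(784,588),interpolation=cv2.INTER_CUBIC))
```

```text
0.15 [0.24636687 0.62805613 0.24483293] [ 1.79926310e+02 -7.11962159e-03 -2.14217804e+01] [ 8.50904046e+01  2.05821670e+01  6.45565411e-01 -1.50112888e-02
 -7.01360737e+01 -1.65070800e+01] [-1.08501844  0.33369104  0.15922401]
[[-0.366, 0.893, 0.262, 0.318], [-0.931, -0.351, -0.103, 0.601], [0.0, -0.281, 0.96, 0.385], [0.0, 0.0, 0.0, 1.0]] [1024.57270039 -749.18271594] [1384.50161439 -977.70421205]
```

View pics/w1.png

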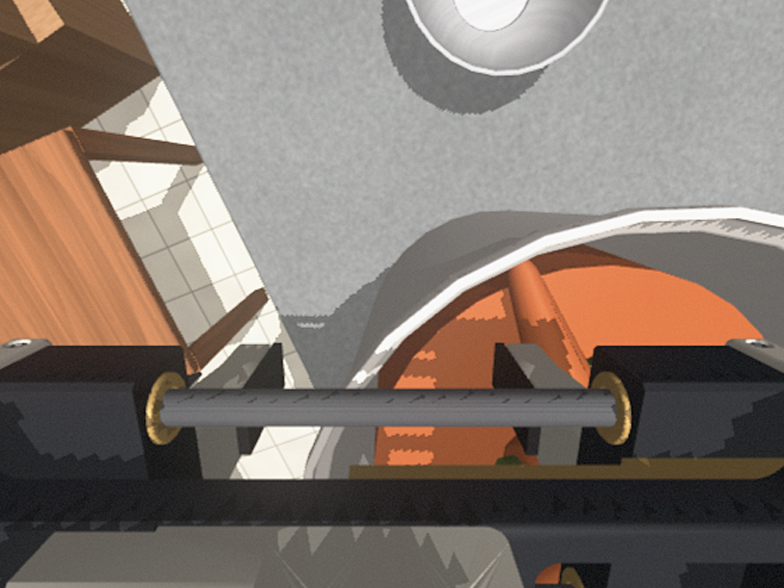

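The wrist view shows that the fingers fill the lower part of the image, so I'll stop a bit short of the dial. The move was refused; I'll give every field in every row.

drive_tool([
  {"fingers": 1, "x": 0.0, "y": 0.0, "z": -0.054, "spin": 0.0},
  {"fingers": 1, "x": 0.345, "y": 0.23, "z": -0.054, "spin": 0.855},
  {"fingers": 1, "x": 0.345, "y": 0.23, "z": -0.054, "spin": 0.855},
  {"fingers": 1, "x": 0.345, "y": 0.23, "z": -0.054, "spin": 0.855},
  {"fingers": 1, "x": 0.345, "y": 0.23, "z": -0.054, "spin": 0.855},
  {"fingers": 1, "x": 0.345, "y": 0.23, "z": -0.054, "spin": 0.855},
  {"fingers": 1, "x": 0.345, "y": 0.23, "z": -0.054, "spin": 0.855},
  {"fingers": 1, "x": 0.345, "y": 0.23, "z": -0.054, "spin": 0.855},
  {"fingers": 1, "x": 0.345, "y": 0.23, "z": -0.054, "spin": 0.855},
  {"fingers": 1, "x": 0.345, "y": 0.23, "z": -0.054, "spin": 0.855},
])

```text
time_s: 1.45
tcp_pos: [0.4836, 0.2883, 0.2995]
eef_rot: [180.0, 0.0, -70.4]
contact_force: [0.4, 0.7, -0.3]
gripper_width: 0.0872
gripper_force: 0.0
```

Run:
```python
from h import *
s=sensors.get_state(); print(s['joints'])
im,K,W,c=cap('wrist'); np.savez('w1.npz',im=im,K=K,W=W)
print(proj([.5,.241,.186],K,W),proj([.51,.131,.18],K,W))
save('w2.png',cv2.resize(im,(784,588),interpolation=cv2.INTER_CUBIC))
```

```text
[ 5.07093853e+01  8.22738183e+00 -8.79025807e+00 -1.13307931e-02
 -7.29874111e+01 -3.11505184e+01]
[278.68702764 155.69845526] [314.55900788  13.37047934]
```

View pics/w2.png

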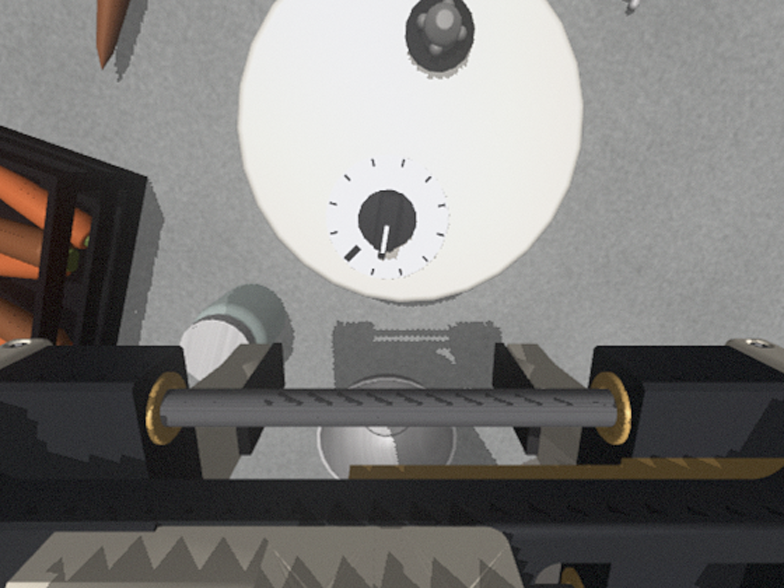

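Wrist picture (shown at 1.4×): dial disc at (387,219), pointer tip (382,256), long mark (352,252), stud seal (440,35). Now to get the axis and angles numerically.

```bash
cat > dial.py <<'E'
from h import *
def comps(mask):
    n,l,st,ce=cv2.connectedComponentsWithStats(mask.astype(np.uint8)); return [(st[i],ce[i],l==i) for i in range(1,n)]
def dial(im,K,W,box):
    g=cv2.cvtColor(im,cv2.COLOR_RGB2GRAY); u0,v0,u1,v1=box
    m=np.zeros_like(g); m[v0:v1,u0:u1]=(g[v0:v1,u0:u1]<110)
    for st,ce,l in comps(m):
        if st[4]>=8: print('dark',st,ce.round(1), onz(*ce,K,W,.152).round(4))
E
python3 - <<'E'
from dial import *
d=np.load('w1.npz'); im,K,W=d['im'],d['K'],d['W']
dial(im,K,W,(230,105,325,200))
g=cv2.cvtColor(im,cv2.COLOR_RGB2GRAY)
# disc
m=np.zeros_like(g); m[105:200,230:325]=g[105:200,230:325]<110
big=max(comps(m),key=lambda c:c[0][4])[2].astype(np.uint8)
big=cv2.morphologyEx(cv2.morphologyEx(big,cv2.MORPH_CLOSE,np.ones((7,7))),cv2.MORPH_OPEN,cv2.getStructuringElement(2,(17,17)))
c=max(cv2.findContours(big,0,1)[0],key=cv2.contourArea); e=cv2.fitEllipse(c); print('disc',e,onz(*e[0],K,W,.160).round(4))
# white lid ellipse
w=(g>150).astype(np.uint8); w=max(comps(cv2.morphologyEx(w,cv2.MORPH_OPEN,np.ones((5,5)))),key=lambda c:c[0][4] if c[2][130,200] or c[2][130,350] else 0)
print('lid',w[0])
# seal
s=np.zeros_like(g); s[0:70,270:360]=g[0:70,270:360]<130
for st,ce,l in comps(s):
    if st[4]>20: print('seal',st,ce)
# scale marks, plate circle center via small dark comps
E
```

```text
dark [ 256  136   41   44 1307] [276.2 156.1] [0.5008 0.2453 0.152 ]
dark [246 176  11  10  51] [251.1 180.4] [0.5163 0.2759 0.152 ]
dark [270 181   5   4  18] [272.  182.3] [0.4962 0.2708 0.152 ]
disc ((276.08172607421875, 156.84727478027344), (39.93046188354492, 42.00071334838867), 3.1125850677490234) [0.5009 0.2452 0.16  ]
lid [  110     0   319   234 49057]
seal [ 290    0   49   52 1879] [313.38531134  25.11016498]
```

drive_tool([
  {"fingers": -0.3, "x": 0.046, "y": -0.002, "z": 0.04, "spin": 0.16},
  {"fingers": -0.3, "x": 0.046, "y": -0.002, "z": 0.06, "spin": 0.16},
  {"fingers": -0.3, "x": 0.046, "y": -0.002, "z": 0.085, "spin": 0.16},
  {"fingers": -0.3, "x": 0.046, "y": -0.002, "z": 0.115, "spin": 0.16},
  {"fingers": -0.3, "x": 0.046, "y": -0.002, "z": 0.115, "spin": 0.16},
  {"fingers": -0.3, "x": 0.046, "y": -0.002, "z": 0.115, "spin": 0.16},
])

```text
time_s: 2.25
tcp_pos: [0.5013, 0.2466, 0.1856]
eef_rot: [-179.9, 0.0, -79.5]
contact_force: [0.0, 0.3, 0.3]
gripper_width: 0.0341
gripper_force: 0.0
```

drive_tool([
  {"fingers": -1, "x": 0.0, "y": 0.0, "z": 0.0, "spin": 0.0},
  {"fingers": -1, "x": 0.0, "y": 0.0, "z": 0.0, "spin": 0.0},
  {"fingers": -1, "x": 0.0, "y": 0.0, "z": 0.0, "spin": 0.0},
  {"fingers": -1, "x": 0.0, "y": 0.0, "z": 0.0, "spin": 0.0},
], newtons=15)

```text
time_s: 2.75
tcp_pos: [0.5001, 0.2456, 0.1854]
eef_rot: [179.9, 0.0, -79.6]
contact_force: [-7.6, 0.3, 5.5]
gripper_width: 0.0141
gripper_force: 15.0
```

drive_tool([
  {"fingers": -1, "x": 0.0, "y": 0.001, "z": 0.0, "spin": 0.13},
  {"fingers": -1, "x": 0.0, "y": 0.001, "z": 0.0, "spin": 0.26},
  {"fingers": -1, "x": 0.0, "y": 0.001, "z": 0.0, "spin": 0.39},
  {"fingers": -1, "x": 0.0, "y": 0.001, "z": 0.0, "spin": 0.52},
  {"fingers": -1, "x": 0.0, "y": 0.001, "z": 0.0, "spin": 0.65},
  {"fingers": -1, "x": 0.0, "y": 0.001, "z": 0.0, "spin": 0.65},
  {"fingers": -1, "x": 0.0, "y": 0.001, "z": 0.0, "spin": 0.65},
])

```text
time_s: 3.62
tcp_pos: [0.5008, 0.2455, 0.1853]
eef_rot: [-179.9, 0.1, -116.6]
contact_force: [4.3, -1.2, 2.6]
gripper_width: 0.0137
gripper_force: 15.0
```

drive_tool([
  {"fingers": -0.3, "x": 0.0, "y": 0.0, "z": 0.0, "spin": 0.0},
  {"fingers": -0.3, "x": 0.0, "y": 0.0, "z": 0.0, "spin": 0.0},
  {"fingers": -0.3, "x": 0.0, "y": 0.0, "z": 0.0, "spin": 0.0},
  {"fingers": -0.3, "x": 0.0, "y": 0.0, "z": -0.03, "spin": 0.0},
  {"fingers": -0.3, "x": -0.045, "y": 0.0, "z": -0.08, "spin": 0.0},
  {"fingers": -0.3, "x": -0.045, "y": 0.0, "z": -0.08, "spin": 0.0},
  {"fingers": -0.3, "x": -0.045, "y": 0.0, "z": -0.08, "spin": 0.0},
  {"fingers": -0.3, "x": -0.045, "y": 0.0, "z": -0.08, "spin": 0.0},
])

```text
time_s: 4.62
tcp_pos: [0.5195, 0.2848, 0.2632]
eef_rot: [179.9, -0.1, -116.8]
contact_force: [0.0, 0.2, -0.2]
gripper_width: 0.0306
gripper_force: 0.0
```

Run:
```python
from dial import *
print(sensors.get_state()['joints'])
im,K,W,c=cap('wrist'); np.savez('w3.npz',im=im,K=K,W=W)
p=proj([.5,.2452,.16],K,W).astype(int); print(p, proj([.508,.130,.18],K,W))
u,v=max(0,p[0]-80),max(0,p[1]-110)
print(u,v)
dial(im,K,W,(p[0]-50,p[1]-50,p[0]+50,p[1]+50))
save('w3.png',cv2.resize(im[v:v+165,u:u+200],None,fx=3.6,fy=3.6,interpolation=cv2.INTER_CUBIC))
```

```text
[ 4.76033823e+01  1.22753060e+01 -8.47810296e+00 -2.95364650e-02
 -6.93769920e+01 -7.44173344e+01]
[276 163] [186.98257641  17.0347215 ]
196 53
dark [ 252  140   48   70 1824] [275.7 165.3] [0.5017 0.2468 0.152 ]
dark [319 208   7   5  18] [323.1 210.8] [0.4824 0.3017 0.152 ]
```

View pics/w3.png

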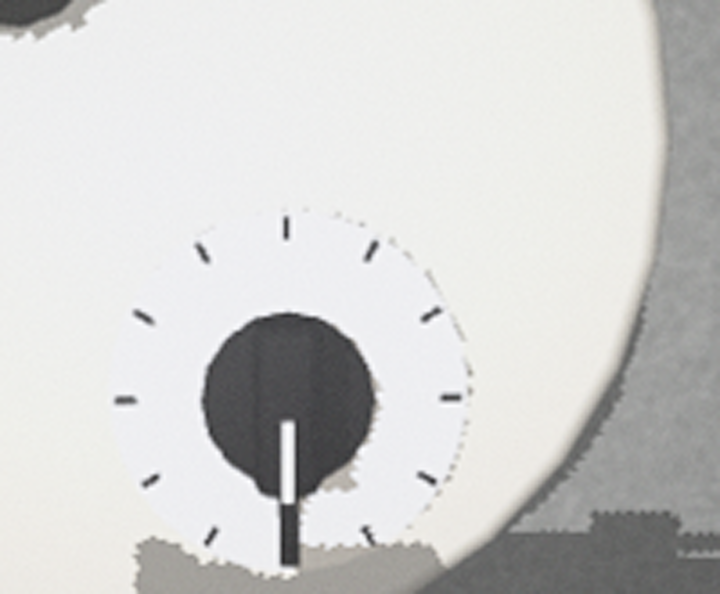

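The crop shows the pointer (white line at x≈288) pointing straight at the long thick mark (x≈289, y≈535): within about a degree. The dial is done. Next I'll look at the stud from the same relative pose, to locate it with the same camera bias.

drive_tool([
  {"fingers": 0.6, "x": 0.05, "y": -0.029, "z": -0.03, "spin": 0.0},
  {"fingers": 0.6, "x": 0.1, "y": -0.058, "z": -0.03, "spin": 0.0},
  {"fingers": 0.6, "x": 0.1, "y": -0.058, "z": -0.03, "spin": 0.0},
  {"fingers": 0.6, "x": 0.1, "y": -0.058, "z": -0.03, "spin": 0.0},
  {"fingers": 0.6, "x": 0.1, "y": -0.058, "z": -0.03, "spin": 0.0},
])

```text
time_s: 5.3
tcp_pos: [0.5268, 0.1708, 0.294]
eef_rot: [180.0, -0.0, -116.8]
contact_force: [-0.2, 0.1, 0.4]
gripper_width: 0.0694
gripper_force: 0.0
```

Run:
```python
from dial import *
d=np.load('w3.npz'); K,W=d['K'],d['W']
f=lambda x,y:onz((x+.5)/3.6-.5+196,(y+.5)/3.6-.5+53,K,W,.151)
a=[f(125,401),f(451,398)];b=[f(286,228),f(289.5,535)]
e=[f(203,253),f(371,535)]; g=[f(431,315),f(150,480)]
for p in(a,b,e,g): print('axis',((p[0]+p[1])/2).round(4), np.degrees(np.arctan2(*(p[1]-p[0])[1::-1])).round(1), np.linalg.norm(p[1]-p[0]).round(4))
print(sensors.get_state()['tcp_pos'])
im,K,W,c=cap('wrist'); np.savez('w4.npz',im=im,K=K,W=W)
p=proj([.5077,.1304,.165],K,W); print('exp',p)
g=cv2.cvtColor(im,cv2.COLOR_RGB2GRAY); u,v=p.astype(int)
m=np.zeros_like(g); m[v-45:v+45,u-45:u+45]=(g<140)[v-45:v+45,u-45:u+45]
for st,ce,l in comps(m):
    if st[4]>50: print(st,ce)
save('w4.png',cv2.resize(im[v-60:v+60,u-80:u+80],None,fx=4.5,fy=4.5,interpolation=cv2.INTER_CUBIC)); print(u-80,v-60)
```

```text
axis [0.5011 0.2456 0.151 ] 153.6 0.0771
axis [0.4999 0.2431 0.151 ] 63.7 0.0716
axis [0.5006 0.2458 0.151 ] 94.0 0.0772
axis [0.5012 0.2455 0.151 ] 3.4 0.0769
[0.5267695  0.17078041 0.29402897]
exp [275.854141   159.54355453]
[ 254  137   45   44 1434] [275.87377964 158.28382148]
195 99
```

View pics/w4.png

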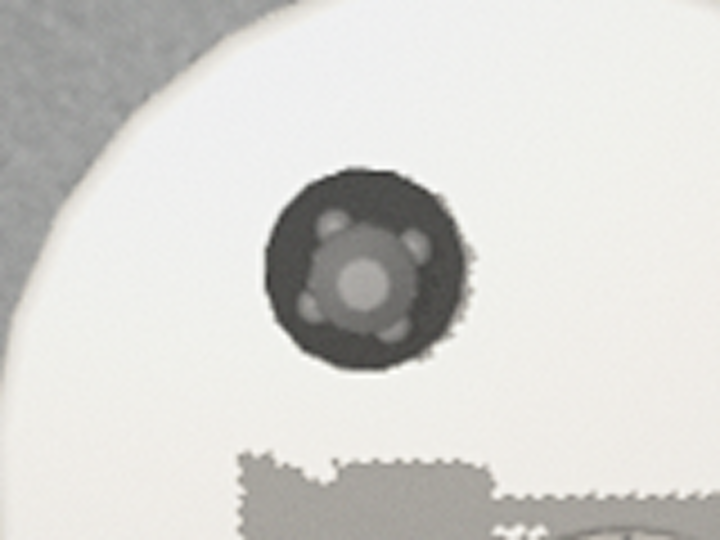

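The close crop shows the grey stud with four nubs at the centre of the black seal: seal centre (364,269), stud top (363,284). Computing, then off to the cap.

Run:
```python
from dial import *
d=np.load('w4.npz'); K,W=d['K'],d['W']
f=lambda x,y,z:onz((x+.5)/4.5-.5+195,(y+.5)/4.5-.5+99,K,W,z).round(4)
print(f(364,269,.159),f(363,284,.18))
s=sensors.get_state();T=T_tool()
print(s['joints'])
def rel(p,yaw): # shift in tool axes, target p
    return (T[:3,:3].T@(np.array(p)-T[:3,3])).round(4), yaw
print('precap',rel([.545,-.339+.05,.15],0))
```

```text
[0.5078 0.1299 0.159 ] [0.5082 0.1303 0.18  ]
[ 3.82342417e+01  7.50649502e+00 -1.03473810e+01 -5.00026341e-03
 -7.21925657e+01 -6.49897334e+01]
precap (array([ 0.4024, -0.2234,  0.1442]), 0)
```

drive_tool([
  {"fingers": 1, "x": 0.04, "y": -0.026, "z": 0.0, "spin": 0.05},
  {"fingers": 1, "x": 0.09, "y": -0.057, "z": 0.0, "spin": 0.1},
  {"fingers": 1, "x": 0.143, "y": -0.091, "z": 0.0, "spin": 0.15},
  {"fingers": 1, "x": 0.196, "y": -0.125, "z": 0.02, "spin": 0.2},
  {"fingers": 1, "x": 0.246, "y": -0.157, "z": 0.05, "spin": 0.23},
  {"fingers": 1, "x": 0.296, "y": -0.188, "z": 0.08, "spin": 0.23},
  {"fingers": 1, "x": 0.344, "y": -0.219, "z": 0.115, "spin": 0.23},
  {"fingers": 1, "x": 0.385, "y": -0.245, "z": 0.144, "spin": 0.23},
  {"fingers": 1, "x": 0.404, "y": -0.257, "z": 0.144, "spin": 0.23},
  {"fingers": 1, "x": 0.404, "y": -0.257, "z": 0.144, "spin": 0.23},
])

```text
time_s: 6.6
tcp_pos: [0.5739, -0.3076, 0.1484]
eef_rot: [179.8, -0.1, -130.1]
contact_force: [-0.6, 0.2, 0.7]
gripper_width: 0.0874
gripper_force: 0.0
```

Run:
```python
from dial import *
s=sensors.get_state(); print(s['joints'],s['tcp_pos'],s['eef_rot'])
im,K,W,c=cap('wrist'); np.savez('w5.npz',im=im,K=K,W=W)
print('exp',proj([.545,-.339,.031],K,W))
save('w5.png',im)
```

```text
[-1.10581288e+01  2.25725347e+01 -9.61008287e+00  1.12549853e-02
 -5.79949803e+01 -2.90397467e+01] [ 0.57385103 -0.30763909  0.14838423] [ 1.79849353e+02 -9.45372099e-02 -1.30091771e+02]
exp [278.68009321 163.57852471]
```

View pics/w5.png

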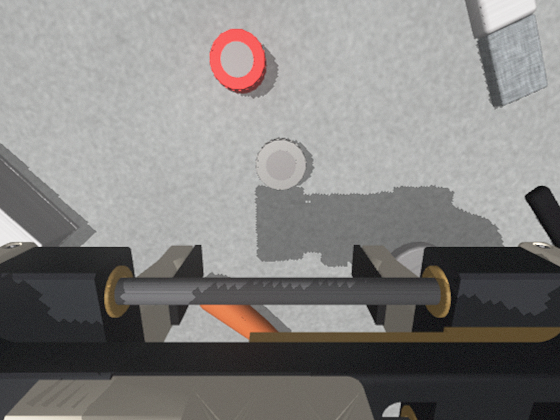

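The grey cap sits at (281,165), with a clear gap to the red one at (238,60); the jar lid (415,250) and carrot (235,315) lie outside the finger paths.

Run:
```python
from dial import *
d=np.load('w5.npz'); im,K,W=d['im'],d['K'],d['W']
g=cv2.medianBlur(cv2.cvtColor(im,cv2.COLOR_RGB2GRAY),3)
print(g[166,270:292:3],g[166,258:262],g[145,281],g[166,225:235:3])
c=cv2.HoughCircles(g[120:210,230:335],cv2.HOUGH_GRADIENT,1,20,param1=80,param2=12,minRadius=10,maxRadius=30)
print(c[0][:5]+[230,120,0])
p=onz(281,165.5,K,W,.031); q=onz(306,164,K,W,.031);print(p,q)
T=T_tool(); print((T[:3,:3].T@(np.array([p[0],p[1],.023])-T[:3,3])).round(4))
```

```text
[172 173 173 172 171 171 171 170] [190 190 190 188] 191 [178 180 177 181]
[[279.5        164.5         24.89999962]]
[ 0.54452721 -0.33642561  0.031     ] [ 0.52709025 -0.32341241  0.031     ]
[0.0417 0.0032 0.1262]
```

drive_tool([
  {"fingers": 1, "x": 0.042, "y": 0.003, "z": 0.02, "spin": 0.0},
  {"fingers": 1, "x": 0.042, "y": 0.003, "z": 0.04, "spin": 0.0},
  {"fingers": 1, "x": 0.042, "y": 0.003, "z": 0.08, "spin": 0.0},
  {"fingers": 1, "x": 0.042, "y": 0.003, "z": 0.11, "spin": 0.0},
  {"fingers": 1, "x": 0.042, "y": 0.003, "z": 0.125, "spin": 0.0},
  {"fingers": 1, "x": 0.042, "y": 0.003, "z": 0.125, "spin": 0.0},
  {"fingers": 1, "x": 0.042, "y": 0.003, "z": 0.125, "spin": 0.0},
])

```text
time_s: 7.52
tcp_pos: [0.5459, -0.3365, 0.027]
eef_rot: [-179.9, 0.0, -129.9]
contact_force: [-0.2, 1.2, 0.3]
gripper_width: 0.0879
gripper_force: 0.0
```

drive_tool([
  {"fingers": -1, "x": 0.0, "y": 0.0, "z": 0.0, "spin": 0.0},
  {"fingers": -1, "x": 0.0, "y": 0.0, "z": 0.0, "spin": 0.0},
  {"fingers": -1, "x": 0.0, "y": 0.0, "z": 0.0, "spin": 0.0},
  {"fingers": -1, "x": 0.0, "y": 0.0, "z": 0.0, "spin": 0.0},
  {"fingers": -1, "x": 0.0, "y": 0.0, "z": 0.0, "spin": 0.0},
  {"fingers": -1, "x": 0.0, "y": 0.0, "z": 0.0, "spin": 0.0},
], newtons=50)

```text
time_s: 8.28
tcp_pos: [0.5448, -0.3366, 0.0256]
eef_rot: [180.0, -0.0, -130.0]
contact_force: [-0.4, -0.7, 1.2]
gripper_width: 0.0435
gripper_force: 50.0
```

drive_tool([
  {"fingers": -1, "x": 0.0, "y": 0.0, "z": -0.015, "spin": 0.0},
  {"fingers": -1, "x": 0.0, "y": 0.0, "z": -0.05, "spin": 0.0},
  {"fingers": -1, "x": 0.0, "y": 0.0, "z": -0.1, "spin": 0.0},
  {"fingers": -1, "x": 0.0, "y": 0.0, "z": -0.15, "spin": 0.0},
  {"fingers": -1, "x": 0.0, "y": 0.0, "z": -0.2, "spin": 0.0},
  {"fingers": -1, "x": 0.0, "y": 0.0, "z": -0.23, "spin": 0.0},
  {"fingers": -1, "x": 0.0, "y": 0.0, "z": -0.25, "spin": 0.0},
  {"fingers": -1, "x": 0.0, "y": 0.0, "z": -0.25, "spin": 0.0},
], newtons=60)

```text
time_s: 9.28
tcp_pos: [0.5453, -0.3369, 0.2784]
eef_rot: [-179.8, 0.1, -130.0]
contact_force: [-0.5, 0.4, -0.3]
gripper_width: 0.0434
gripper_force: 60.0
```

drive_tool([
  {"fingers": -1, "x": -0.025, "y": 0.025, "z": 0.0, "spin": -0.06},
  {"fingers": -1, "x": -0.064, "y": 0.063, "z": 0.0, "spin": -0.16},
  {"fingers": -1, "x": -0.104, "y": 0.102, "z": 0.0, "spin": -0.26},
  {"fingers": -1, "x": -0.144, "y": 0.142, "z": 0.0, "spin": -0.36},
  {"fingers": -1, "x": -0.184, "y": 0.182, "z": 0.0, "spin": -0.46},
  {"fingers": -1, "x": -0.224, "y": 0.221, "z": 0.0, "spin": -0.56},
  {"fingers": -1, "x": -0.264, "y": 0.26, "z": 0.0, "spin": -0.66},
  {"fingers": -1, "x": -0.304, "y": 0.3, "z": 0.0, "spin": -0.76},
  {"fingers": -1, "x": -0.334, "y": 0.3286, "z": 0.0, "spin": -0.8},
  {"fingers": -1, "x": -0.334, "y": 0.3286, "z": 0.0, "spin": -0.8},
])

```text
time_s: 10.52
tcp_pos: [0.507, 0.1328, 0.2746]
eef_rot: [179.9, -0.0, -83.9]
contact_force: [-0.1, -0.2, -0.9]
gripper_width: 0.043
gripper_force: 60.0
```

Run:
```python
from dial import *
s=sensors.get_state(); print(s['joints'],s['tcp_pos'],s['eef_rot'],s['contact_force'])
im,K,W,c=cap('wrist'); np.savez('w6.npz',im=im,K=K,W=W)
T=T_tool()
ctr=T[:3,3]+[0,0,.031-.0256]; X=T[:3,0];Y=T[:3,1]
ring=np.array([proj(ctr+.022*(np.cos(a)*X+np.sin(a)*Y),K,W) for a in np.linspace(0,6.28,60)])
u,v=proj(ctr,K,W).astype(int); print(u,v)
u0,v0=u-80,min(v-60,300)
b=cv2.resize(im[v0:v0+120,u0:u0+160],None,fx=4,fy=4,interpolation=cv2.INTER_CUBIC)
cv2.polylines(b,[(4*(ring-[u0,v0])).astype(np.int32)],True,(255,0,0),1)
im2,K2,W2,c=cap('side'); u,v=proj(s['tcp_pos'],K2,W2).astype(int)
b2=cv2.resize(im2[v-40:v+80,u-80:u+80],None,fx=2.2,fy=2.2,interpolation=cv2.INTER_CUBIC)
o=np.zeros((480+264,640,3),np.uint8); o[:480]=b; o[480:,:352]=b2
save('w6.png',cv2.resize(o,None,fx=.8,fy=.8,interpolation=cv2.INTER_AREA))
```

```text
[ 3.61263479e+01  5.21330113e+00 -1.55222889e+01 -2.76193823e-02
 -6.93357517e+01 -3.00570853e+01] [0.5069516  0.13277433 0.27464394] [ 1.79925313e+02 -1.33766446e-02 -8.39404913e+01] [-0.06147298 -0.16830927 -0.87208349]
279 276
```

View pics/w6.png

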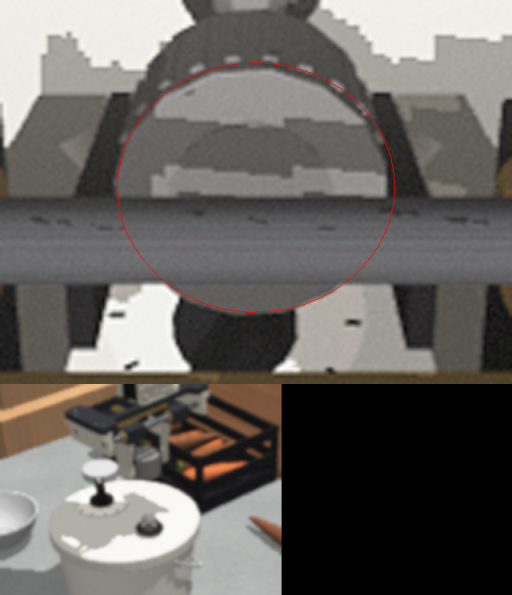

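The cap sits centred in the jaws (the predicted ring matches its rim), over the tub. Descending to just above the stud.

drive_tool([
  {"fingers": -1, "x": 0.002, "y": 0.0, "z": 0.03, "spin": 0.0},
  {"fingers": -1, "x": 0.002, "y": 0.0, "z": 0.05, "spin": 0.0},
  {"fingers": -1, "x": 0.002, "y": 0.0, "z": 0.06, "spin": 0.0},
  {"fingers": -1, "x": 0.002, "y": 0.0, "z": 0.06, "spin": 0.0},
  {"fingers": -1, "x": 0.002, "y": 0.0, "z": 0.06, "spin": 0.0},
  {"fingers": -1, "x": 0.002, "y": 0.0, "z": 0.06, "spin": 0.0},
])

```text
time_s: 11.38
tcp_pos: [0.5083, 0.1286, 0.2164]
eef_rot: [-179.9, 0.0, -84.2]
contact_force: [-0.3, -0.7, -0.8]
gripper_width: 0.0433
gripper_force: 60.0
```

Run:
```python
from dial import *
a=[]
for i in range(4):
    c=cams.capture('side'); a.append(sensors.get_state()['tcp_pos'])
print(np.array(a).round(4))
s=sensors.get_state(); print(s['contact_force'],s['moment'])
```

```text
[[0.5082 0.1287 0.2162]
 [0.5081 0.1287 0.2161]
 [0.508  0.1286 0.216 ]
 [0.508  0.1286 0.2159]]
[-0.63711529 -0.38990622 -0.55442254] [ 0.04858614 -0.04716273 -0.03224498]
```

drive_tool([
  {"fingers": -1, "x": -0.0015, "y": 0.0, "z": 0.004, "spin": 0.0},
  {"fingers": -1, "x": -0.0015, "y": 0.0, "z": 0.008, "spin": 0.0},
  {"fingers": -1, "x": -0.0015, "y": 0.0, "z": 0.012, "spin": 0.0},
  {"fingers": -1, "x": -0.0015, "y": 0.0, "z": 0.016, "spin": 0.0},
  {"fingers": -1, "x": -0.0015, "y": 0.0, "z": 0.018, "spin": 0.0},
  {"fingers": -1, "x": -0.0015, "y": 0.0, "z": 0.018, "spin": 0.0},
  {"fingers": -1, "x": -0.0015, "y": 0.0, "z": 0.018, "spin": 0.0},
])

```text
time_s: 12.45
tcp_pos: [0.5078, 0.13, 0.1977]
eef_rot: [-180.0, 0.0, -84.2]
contact_force: [0.1, -0.1, -0.3]
gripper_width: 0.0434
gripper_force: 60.0
```

drive_tool([
  {"fingers": -1, "x": 0.0, "y": 0.0, "z": 0.002, "spin": 0.0},
  {"fingers": -1, "x": 0.0, "y": 0.0, "z": 0.004, "spin": 0.0},
  {"fingers": -1, "x": 0.0, "y": 0.0, "z": 0.005, "spin": 0.0},
  {"fingers": -1, "x": 0.0, "y": 0.0, "z": 0.005, "spin": 0.0},
])

```text
time_s: 12.95
tcp_pos: [0.5083, 0.1305, 0.1938]
eef_rot: [-179.9, 0.0, -84.1]
contact_force: [-2.3, 1.2, 8.4]
gripper_width: 0.0432
gripper_force: 60.0
```

drive_tool([
  {"fingers": -1, "x": 0.0, "y": 0.0003, "z": 0.002, "spin": 0.0},
  {"fingers": -1, "x": 0.0, "y": 0.0003, "z": 0.004, "spin": 0.0},
  {"fingers": -1, "x": 0.0, "y": 0.0003, "z": 0.006, "spin": 0.0},
  {"fingers": -1, "x": 0.0, "y": 0.0003, "z": 0.008, "spin": 0.0},
  {"fingers": -1, "x": 0.0, "y": 0.0003, "z": 0.008, "spin": 0.0},
  {"fingers": -1, "x": 0.0, "y": 0.0003, "z": 0.008, "spin": 0.0},
])

```text
time_s: 13.7
tcp_pos: [0.5074, 0.1297, 0.1844]
eef_rot: [180.0, -0.0, -84.2]
contact_force: [0.9, 0.4, -0.2]
gripper_width: 0.0434
gripper_force: 60.0
```

Clicked (force rose to about 8 N, then vanished; underside ≈ 8.8 mm above the lid). Now squeezing the seal.

drive_tool([
  {"fingers": -1, "x": 0.0, "y": 0.0, "z": 0.0015, "spin": 0.0},
  {"fingers": -1, "x": 0.0, "y": 0.0, "z": 0.003, "spin": 0.0},
  {"fingers": -1, "x": 0.0, "y": 0.0, "z": 0.0045, "spin": 0.0},
  {"fingers": -1, "x": 0.0, "y": 0.0, "z": 0.006, "spin": 0.0},
  {"fingers": -1, "x": 0.0, "y": 0.0, "z": 0.006, "spin": 0.0},
  {"fingers": -1, "x": 0.0, "y": 0.0, "z": 0.006, "spin": 0.0},
])

```text
time_s: 14.45
tcp_pos: [0.5076, 0.1298, 0.1804]
eef_rot: [-179.9, -0.0, -84.1]
contact_force: [-7.5, -1.1, 16.8]
gripper_width: 0.0434
gripper_force: 60.0
```

drive_tool([
  {"fingers": -1, "x": 0.0, "y": 0.0005, "z": 0.001, "spin": 0.0},
  {"fingers": -1, "x": 0.0, "y": 0.0005, "z": 0.001, "spin": 0.0},
  {"fingers": -1, "x": 0.0, "y": 0.0005, "z": 0.001, "spin": 0.0},
  {"fingers": -1, "x": 0.0, "y": 0.0005, "z": 0.001, "spin": 0.0},
  {"fingers": -1, "x": 0.0, "y": 0.0005, "z": 0.001, "spin": 0.0},
  {"fingers": -1, "x": 0.0, "y": 0.0005, "z": 0.001, "spin": 0.0},
])

```text
time_s: 15.2
tcp_pos: [0.5076, 0.1299, 0.1803]
eef_rot: [-179.9, -0.0, -84.1]
contact_force: [-8.2, -1.3, 22.2]
gripper_width: 0.0432
gripper_force: 60.0
```

Run:
```python
from dial import *
im2,K2,W2,c=cap('side'); s=sensors.get_state();u,v=proj(s['tcp_pos'],K2,W2).astype(int)
print(s['tcp_pos'],s['contact_force'],s['gripper_width'])
save('w7.png',cv2.resize(im2[v-60:v+60,u-80:u+80],None,fx=4,fy=4,interpolation=cv2.INTER_CUBIC))
```

```text
[0.5075341  0.12983829 0.18033861] [-8.86727043 -1.71954813 23.8608651 ] 0.04308643374830949
```

View pics/w7.png

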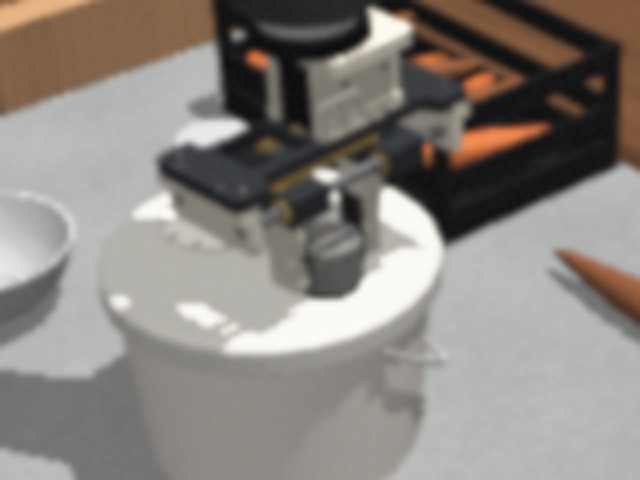

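The picture shows the cap at (333,258), down on the lid and still held. The tool no longer sinks as the force rises (17 → 23 N), so the seal is bottomed.

```bash
python3 -c "
from plant import r
print(r.close_job())"
```

```text
the job is handed in; nothing more can be done
None
```

The job is handed in: the dial pointer stands at the long mark (within about 1°), the grey cap has clicked onto the vent stud, and the gripper is still holding it down with about 23 N on the fully squeezed seal.

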